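# Put the napkin rings back on their stand

## Task

Put the three wooden napkin rings back on the rod of their stand: the largest first, pushed up against the upright, then the middle one, then the smallest, each up against the one before. Then push the wooden end knob onto the end of the rod until it meets the last ring, let go of everything, and leave the other things on the worktop where they are.

Things in the scene. Friction and masses are not known exactly. Their poses are not given: they have to be found in the camera images.
- stand: wooden napkin ring stand, fixed. Origin on the worktop under the root of the rod; x axis along the rod from upright to free tip (roughly towards the robot), z up. Level steel rod 22 mm thick, axis 90 mm up, from x = 0 to 144 mm, last 6 mm tapered to 12 mm. Upright x = -22 to 0, 50 mm wide, top 116 mm up. Base plate 70 mm wide, 14 mm thick, x = -35 to 135 mm. Rod bare at the start
- rod_root (a point): point on the rod's axis where the rod leaves the upright, 90 mm above the worktop. (A wall shelf hangs over the back of the worktop, its underside 520 mm up, its front edge 573 mm ahead of the robot's base: keep the wrist clear of it)
- rod_tip (a point): centre of the rod's free end, 144 mm from rod_root
- ring_large: wooden napkin ring, an octagonal tube 60 mm across its outer flats, 48 mm long, hole 30 mm across right through (wall 15 mm); the largest of the three. Origin on the hole's axis at mid length; x axis along the hole (both ends alike). At the start it rests on a flat, hole level, origin 30 mm up, two flats upright, hole pointing roughly at the robot. About 90 g
- ring_medium: wooden napkin ring, an octagonal tube 52 mm across its outer flats, 36 mm long, hole 30 mm across right through (wall 11 mm); the middle one of the three. Origin on the hole's axis at mid length; x axis along the hole (both ends alike). At the start it rests on a flat, hole level, origin 26 mm up, two flats upright, hole pointing roughly at the robot. About 60 g
- ring_small: wooden napkin ring, an octagonal tube 44 mm across its outer flats, 26 mm long, hole 30 mm across right through (wall 7 mm); the smallest of the three. Origin on the hole's axis at mid length; x axis along the hole (both ends alike). At the start it rests on a flat, hole level, origin 22 mm up, two flats upright, hole pointing roughly at the robot. About 35 g
- end_knob: wooden end knob, 57 mm long: octagonal collar 46 mm across flats, 38 mm long, hole 25 mm across and 38 mm deep; behind it a round knob 36 mm thick. Origin on its axis, 22 mm from the mouth (a place to grip); x axis from mouth to knob end, the way the stand's x points when fitted. Starts on a flat, 23 mm up, knob end roughly towards the robot. No thread or click. Fitted, mouth 110 mm from the upright. 80 g
- knob_mouth (a point): centre of the mouth of the end knob's hole, 22 mm from body end_knob's origin
- espresso_cup: bystander, to be left where it is: small plain cup with a handle, 65 x 94 mm, 52 mm tall; origin at the centre of its underside
- fish_tin: bystander, to be left where it is: flat round food tin, 86 mm across, 40 mm tall; origin at the centre of its underside
- egg_timer: bystander, to be left where it is: round wind-up kitchen timer, 61 mm across, 52 mm tall; origin at the centre of its underside
- salt_shaker: bystander, to be left where it is: glass salt shaker, 44 mm across, 90 mm tall; origin at the centre of its underside
- pepper_mill: bystander, to be left where it is: dark wooden pepper mill, 58 mm across, 150 mm tall; origin at the centre of its underside
- garlic: bystander, to be left where it is: head of garlic, 50 mm across, 51 mm tall; origin at the centre of its underside
- matchbox: bystander, to be left where it is: small box of matches lying flat, 53 x 42 mm, 14 mm high; origin at the centre of its underside

How it is judged:
On the way, in this order (a step that is already met when the one before it is completed fails the run):
1. the largest ring is on the rod, against the upright (x of ring_large in the frame of stand between 0.015 and 0.045 m and y of ring_large in the frame of stand between -0.012 and 0.012 m and z of ring_large in the frame of stand between 0.078 and 0.102 m and angle between the x axis of ring_large and the x axis of stand, either way round below 0.2 rad), for 0.2 s.
2. then the middle ring is on the rod behind it (x of ring_medium in the frame of stand between 0.055 and 0.09 m and y of ring_medium in the frame of stand between -0.012 and 0.012 m and z of ring_medium in the frame of stand between 0.078 and 0.102 m and angle between the x axis of ring_medium and the x axis of stand, either way round below 0.2 rad), for 0.2 s.
3. then the smallest ring is on the rod behind that (x of ring_small in the frame of stand between 0.086 and 0.122 m and y of ring_small in the frame of stand between -0.012 and 0.012 m and z of ring_small in the frame of stand between 0.078 and 0.102 m and angle between the x axis of ring_small and the x axis of stand, either way round below 0.2 rad), for 0.2 s.
4. then the end knob is on the end of the rod, up to the last ring (x of end_knob in the frame of stand between 0.12 and 0.147 m and y of end_knob in the frame of stand between -0.012 and 0.012 m and z of end_knob in the frame of stand between 0.078 and 0.102 m and angle between the x axis of end_knob and the x axis of stand, either way round below 0.2 rad and x of knob_mouth in the frame of stand between 0.1 and 0.123 m), for 0.2 s.
At the end, for the whole second after the job is handed in: Middle of the large ring 18-36 mm from the upright along the rod, middle ring 58-80, small ring 88-112, mouth of the end knob 100-123 with its knob end outward; each within 12 mm of the rod's axis and 0.2 rad of its direction, released and at rest (all of step 4 and x of ring_large in the frame of stand between 0.018 and 0.036 m and y of ring_large in the frame of stand between -0.012 and 0.012 m and z of ring_large in the frame of stand between 0.078 and 0.102 m and angle between the x axis of each of ring_large, ring_medium, ring_small and the x axis of stand, either way round below 0.2 rad and linear speed of each of ring_large, ring_medium, ring_small, end_knob below 0.02 m/s and x of ring_medium in the frame of stand between 0.058 and 0.08 m and y of ring_medium in the frame of stand between -0.012 and 0.012 m and z of ring_medium in the frame of stand between 0.078 and 0.102 m and x of ring_small in the frame of stand between 0.088 and 0.112 m and y of ring_small in the frame of stand between -0.012 and 0.012 m and z of ring_small in the frame of stand between 0.078 and 0.102 m); the robot touches nothing.
It fails at once if a bystander is shifted more than 35 mm or knocked over (distance of any of espresso_cup, fish_tin, egg_timer, salt_shaker, pepper_mill, garlic, matchbox from where it was at the start of the episode above 0.035 m or angle between any of espresso_cup, fish_tin, egg_timer, salt_shaker, pepper_mill, matchbox's own z axis and vertical above 0.6 rad).
It also fails if it takes over 72 s, if anything falls off the work surface, if the arm or the gripper's body presses on something with over 40 N, if the wrist force passes 120 N, or if a joint passes its speed limit or range.

## Robot

A 7-joint arm with a two-finger parallel gripper is mounted at the origin on a cart in front of the work surface, level with it; the furniture and walls round the work are solid. World frame = base frame: x ahead of the robot, y to its left, z up, the work surface at z = 0. Lengths are in m, angles in rad, forces in N, time in s.
With the tool pointing down it reaches from about 0.4 to 0.85 m from the base axis. Payload 10.4 kg.
Tool frame: the origin (TCP) lies midway between the tips of the shut fingers; the grasp point (between the pads) lies 19 mm behind it; z points along the fingers, y is the line along which they close (so a half turn about z gives the same grasp; the last joint's range is limited). The gripper opens to 87 mm and grips with 3 to 60 N. Pads are 19 mm wide; open, the fingers measure 117 mm over their backs; the gripper's body (75 mm by 190 mm) begins 51 mm behind the grasp point.
Start: joints at [-1.238, 0.332, -0.065, 1.46, 0.022, 1.35, -0.088], TCP at [0.218, 0.586, 0.223] pointing down, gripper open.
Joint ranges: [-2.6, 2.6], [-0.5, 2.12], [-1.47, 1.34], [0.16, 2.42], [-1.27, 4.41], [0.06, 2.06], [-2.6, 2.6]. Speed limits (rad/s): [2.22, 2.22, 2.79, 2.79, 3.14, 3.14, 3.14].

## Interface

Orientations are given as a unit quaternion [x, y, z, w].
In Python, from bench import r gives the robot as it stands.
- The arm moves only by the tool arm_command, never from a script. Its arguments are lists of equal length, an entry for each row: "xyz": the shift along the world's x, y, z in m, a list of three; "rot": the turn, a rotation vector about the world's x, y, z in rad, a list of three. In form: {"xyz": [[tx, ty, tz], ...], "rot": [[ax, ay, az], ...]}. A call has 1 to 20 rows; each row is the pose to reach, as a shift and turn from the pose commanded when the call began; what a row does not reach only later rows make up. A row lasts 1/12 s, in which the tool goes at most 41.7 mm and 7.16 degrees, less where a joint would pass 70% of its speed; a pose out of reach is approached as far as the arm can. A call with a gripper value outside its range is refused whole. "grip" is the opening, from 0 (shut) to 1 (fully open), set as the call begins (left out, the last holds). The fingers move at their own pace and stop on an object; "squeeze" is the grip in N (left out, the last holds). Time passes only in rows, so rows that repeat a pose let the fingers close. It gives the time, the measured TCP pose, the force, the opening and the grip force at its end, in the units of the state.
- r.read_state(): the state, without advancing time (a new reading comes with each control period).
- r.camera(name): name is "scene" or "top" or "wrist"; returns the picture (420x560x3 uint8, red, green, blue); there is no depth.
- r.camera_model(name): a dict with "fx", "fy", "cx", "cy" (pixels), "T" (4x4, takes a point from camera to world coordinates). Camera axes: x right, y up, looking along -z (the intrinsics and any distortion apply to the point x, -y, -z); pixel columns grow to the right and rows downward; lengths in m; the calibration is good to about 2 mm. A picture is of the moment at which its call begins: read the wrist's pose just before it. camera_model takes no time and is no camera call; for the wrist camera it gives the pose at the moment of the call.
- r.close_job(): hands the job in; it is judged then, once.
Trained networks look in the newest picture that a camera, given by its name, has taken for a name from the list of things; names that differ only in an ending like _2 or _b are one class to them, and where a whole thing is asked for, a point or a joint stands for the part that bears it (a point fixed in the world has none). Each returns a list of dicts, best first, with "conf" (0 to 1); they miss things now and then, are a little off and sometimes report something else, mostly with a low value. They report only what shows in the picture. A call takes as long as a camera call.
- r.look_for(label, camera): "at" ([x, y, z] in m, in the coordinates of the camera as it stood for that picture, good to about 4 mm: the middle of the surface that is visible of it).
- r.spot_point(label, camera): "at" ([x, y, z] in m, in the coordinates of the camera as it stood for that picture, good to about 4 mm: a listed point, or the origin of a listed thing).
The state is a dict: "time": time; "joint_positions": joint angles; "joint_vel": joint speeds; "joint_torque": joint torques, N m; "ee_pos": TCP position; "eef_rot": TCP orientation; "ft_force": force on the tool from outside, world axes, zero at the start; "torque": the same for the moment, N m; "width": finger opening in m; "grip_force": force on a finger pad.
Only numpy, scipy, OpenCV 4.12 (cv2) and the standard library are available. Lean on these libraries where they do the work, as an engineer would, in place of code of your own. Each camera call takes 0.05 s, during which the arm holds its last target. There are 200 camera calls.

## Working session

There is one attempt and no reset: what is moved stays moved. The work goes in short steps, Python scripts to look and compute and a tool call to move; the robot and the scene stay as the last step left them, time stands still between calls to the robot, and variables do not carry over. Pictures are saved under pics/ and viewed, at most 10 in all, crops included, and the job is handed in when it is done.

Besides the shell and the picture viewer there is one more tool, called after "Call:" by a JSON object that holds its "fn" and its "kwargs". arm_command: Moves the arm, as the interface text tells. Its arguments: {"type":"object","properties":{"xyz":{"type":"array"},"rot":{"type":"array"},"grip":{"type":"number"},"squeeze":{"type":"number"}},"required":["xyz","rot"]}

```bash
mkdir -p pics
cat > h.py <<'E'
import numpy as np,cv2
from bench import r
def w(cam,p):
    T=np.array(r.camera_model(cam)["T"]);return (T@np.r_[p,1])[:3]
def find(label,cam,f='spot_point',n=2):
    return [(np.round(w(cam,d["at"]),4).tolist(),round(d["conf"],2)) for d in getattr(r,f)(label,cam)[:n]]
def save(cam,name):
    im=r.camera(cam);cv2.imwrite(f"pics/{name}.png",im[:,:,::-1]);return im
E
python3 - <<'E'
from h import *
s=r.read_state();print(s['time'],s['ee_pos'],s['eef_rot'],s['width'])
for c in("scene","top"):
    save(c,c+"0")
    m=r.camera_model(c);print(c,m['fx'],m['cx'],m['cy'],np.round(m['T'],3).tolist())
    for l in("rod_root","rod_tip","stand","ring_large","ring_medium","ring_small","end_knob","knob_mouth"):print(l,find(l,c))
for l in("espresso_cup","fish_tin","egg_timer","salt_shaker","pepper_mill","garlic","matchbox"):print(l,find(l,"top",n=1))
print(r.read_state()['time'])
E
```

```text
0.0 [0.21756514 0.58549518 0.22175675] [ 1.76959371e-01  9.84217899e-01 -7.05694687e-04 -1.01191921e-04] 0.08707482882596464
scene 450.7355183400104 279.8963206135968 205.29392383067423 [[0.777, 0.466, -0.424, 0.115], [-0.63, 0.566, -0.532, -0.347], [-0.008, 0.68, 0.733, 0.725], [0.0, 0.0, 0.0, 1.0]]
rod_root [([0.508, 0.2585, 0.0879], 0.87)]
rod_tip [([0.3637, 0.2807, 0.0884], 0.89), ([0.5851, 0.1501, -0.0023], 0.66)]
stand [([0.51, 0.2621, -0.0014], 0.65)]
ring_large [([0.5054, -0.0492, 0.0308], 0.79)]
ring_medium [([0.4205, 0.026, 0.025], 0.88)]
ring_small [([0.4293, 0.1393, 0.0192], 0.73)]
end_knob [([0.4222, -0.0943, 0.0245], 0.9)]
knob_mouth [([0.4386, -0.0851, 0.0245], 0.71)]
top 534.3402605760077 270.7295326635462 208.44972695421956 [[0.015, 0.998, -0.057, 0.438], [-1.0, 0.013, -0.021, 0.116], [-0.021, 0.057, 0.998, 1.15], [0.0, 0.0, 0.0, 1.0]]
rod_root [([0.5098, 0.2652, 0.0917], 0.86)]
rod_tip [([0.3648, 0.2854, 0.0931], 0.58), ([0.5087, 0.2634, 0.0927], 0.27)]
stand [([0.5012, -0.0483, 0.0318], 0.74)]
ring_large [([0.5034, -0.0506, 0.0349], 0.85)]
ring_medium [([0.4221, 0.029, 0.0206], 0.89)]
ring_small [([0.427, 0.1408, 0.0294], 0.65)]
end_knob [([0.422, -0.0914, 0.0243], 0.81), ([0.6158, -0.1005, -0.0014], 0.72)]
knob_mouth [([0.4424, -0.0803, 0.0212], 0.96)]
espresso_cup [([0.6142, -0.098, -0.0014], 0.77)]
fish_tin [([0.6067, 0.049, -0.0011], 0.68)]
egg_timer [([0.5202, 0.1428, -0.0021], 0.87)]
salt_shaker [([0.5826, 0.1514, 0.0003], 0.52)]
pepper_mill [([0.6108, 0.3496, -0.0026], 0.75)]
garlic [([0.5259, 0.0637, -0.0027], 0.82)]
matchbox [([0.5949, -0.0253, 0.0039], 0.77)]
1.25
```

Run:
```python
import cv2
im=cv2.imread("pics/top0.png");cv2.imwrite("pics/top0b.png",cv2.resize(im,(800,600),interpolation=cv2.INTER_CUBIC))
```

```text
(no output)
```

View pics/top0b.png

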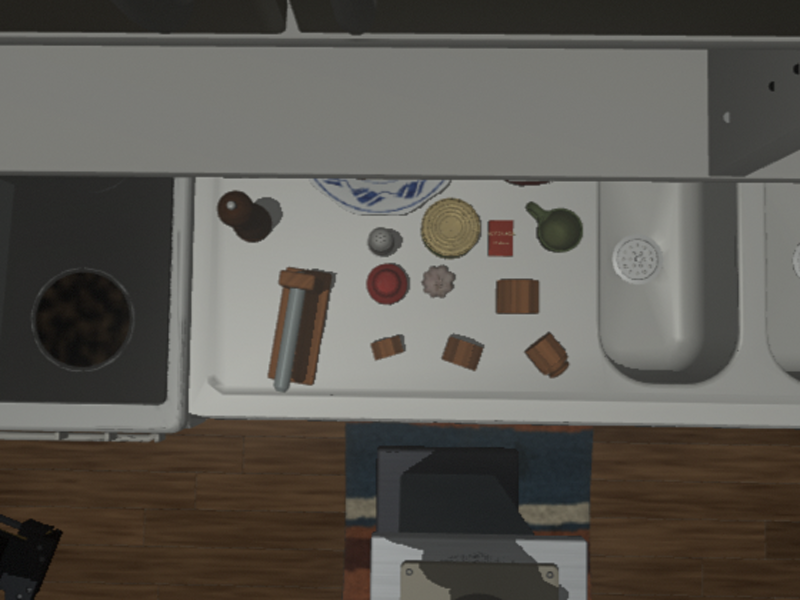

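View pics/scene0.png

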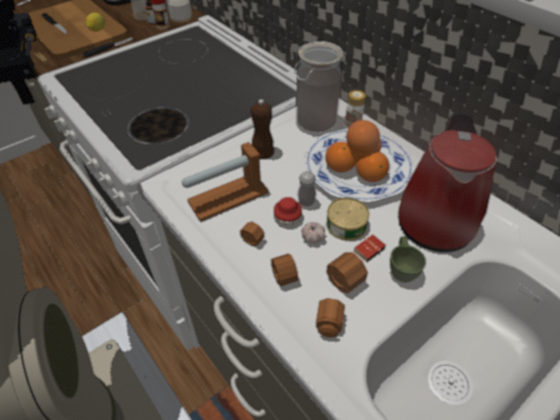

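The top view shows the rod from (300,285) to (282,388). The rings are at (517,296), (462,352) and (388,347), and the knob is at (548,355), mouth away from the robot. Next I'll measure yaws and refined positions.

```bash
cat >> h.py <<'E'
def proj(cam,P,T=None):
    m=r.camera_model(cam);T=np.array(m["T"]) if T is None else T
    p=np.linalg.inv(T)@np.r_[P,1];return np.array([m["cx"]+m["fx"]*p[0]/-p[2],m["cy"]+m["fy"]*p[1]/p[2]])
def unproj(cam,uv,z,T=None):
    m=r.camera_model(cam);T=np.array(m["T"]) if T is None else T
    d=T[:3,:3]@np.array([(uv[0]-m["cx"])/m["fx"],-(uv[1]-m["cy"])/m["fy"],-1]);o=T[:3,3]
    return o+d*(z-o[2])/d[2]
E
python3 - <<'E'
from h import *
print({k:v for k,v in r.camera_model("top").items() if k!="T"}, np.round(np.linalg.inv(np.array(r.camera_model("wrist")["T"])),3).tolist())
im=cv2.imread("pics/top0.png");hsv=cv2.cvtColor(im,cv2.COLOR_BGR2HSV)
m=((hsv[...,0]<18)&(hsv[...,1]>90)&(hsv[...,2]>40)).astype(np.uint8)
m=cv2.morphologyEx(m,cv2.MORPH_OPEN,np.ones((3,3)))
for n,P in dict(L=(.5045,-.05,.06),M=(.421,.027,.052),S=(.428,.14,.044),K=(.422,-.093,.046)).items():
    c=proj("top",P);_,lab,st,cen=cv2.connectedComponentsWithStats(m)
    i=lab[int(c[1]),int(c[0])];pts=np.argwhere(lab==i)[:,::-1].astype(np.float32)
    q=np.array([unproj("top",p,P[2]/2)[:2] for p in pts])*1000
    (cx,cy),(a,b),ang=cv2.minAreaRect(q.astype(np.float32));print(n,i,len(q),cx,cy,a,b,ang)
E
```

```text
{'fx': 534.3402605760077, 'fy': 534.3402605760077, 'cx': 270.7295326635462, 'cy': 208.44972695421956} [[0.349, 0.937, -0.0, -0.624], [-0.909, 0.338, -0.244, 0.029], [-0.228, 0.085, 0.97, -0.39], [0.0, 0.0, 0.0, 1.0]]
L 6 653 506.8502502441406 -50.91950225830078 46.159950256347656 58.77107238769531 0.746317982673645
M 11 381 422.57147216796875 28.997661590576172 49.493309020996094 34.455718994140625 72.0489273071289
S 10 216 429.2732849121094 139.1980743408203 23.94944190979004 40.66555404663086 19.244136810302734
K 9 504 418.4836120605469 -98.83170318603516 54.9002799987793 44.932743072509766 39.935420989990234
```

Call:
{"fn": "arm_command", "kwargs": {"xyz": [[0.287,-0.635,-0.06],[0.287,-0.635,-0.06],[0.287,-0.635,-0.06],[0.287,-0.635,-0.06],[0.287,-0.635,-0.06],[0.287,-0.635,-0.06],[0.287,-0.635,-0.06],[0.287,-0.635,-0.06],[0.287,-0.635,-0.06],[0.287,-0.635,-0.06],[0.287,-0.635,-0.06],[0.287,-0.635,-0.06],[0.287,-0.635,-0.06],[0.287,-0.635,-0.06],[0.287,-0.635,-0.06],[0.287,-0.635,-0.06],[0.287,-0.635,-0.06],[0.287,-0.635,-0.06],[0.287,-0.635,-0.06],[0.287,-0.635,-0.06]], "rot": [[0,0,0.368],[0,0,0.368],[0,0,0.368],[0,0,0.368],[0,0,0.368],[0,0,0.368],[0,0,0.368],[0,0,0.368],[0,0,0.368],[0,0,0.368],[0,0,0.368],[0,0,0.368],[0,0,0.368],[0,0,0.368],[0,0,0.368],[0,0,0.368],[0,0,0.368],[0,0,0.368],[0,0,0.368],[0,0,0.368]], "grip": 1}}

```text
time: 2.92
ee_pos: [0.5046, -0.0486, 0.1625]
eef_rot: [-0.006, 1.0, 0.0, -0.0]
ft_force: [-0.8, -0.2, 0.1]
width: 0.0868
grip_force: 0.0
```

```bash
cat >> h.py <<'E'
from scipy.spatial.transform import Rotation as R
def state():
    s=r.read_state();M=R.from_quat(s['eef_rot']).as_matrix()
    print('t',round(s['time'],2),'tcp',np.round(s['ee_pos'],4),'yaw_y',round(np.degrees(np.arctan2(M[1,1],M[0,1])),1),'z',np.round(M[:,2],3),'w',round(s['width'],4),'F',np.round(s['ft_force'],1),'g',round(s['grip_force'],1));return s
E
python3 - <<'E'
from h import *
state();save("wrist","w1")
for l in("ring_large","ring_medium","end_knob","knob_mouth"):print(l,find(l,"wrist",n=1))
E
```

```text
t 2.92 tcp [ 0.5046 -0.0486  0.1625] yaw_y 90.7 z [-0.  0. -1.] w 0.0868 F [-0.8 -0.2  0.1] g 0.0
ring_large [([0.5067, -0.0477, 0.0299], 0.81)]
ring_medium [([0.421, 0.0306, 0.0267], 0.8)]
end_knob [([0.4236, -0.0934, 0.0197], 0.97)]
knob_mouth [([0.4399, -0.0799, 0.0217], 0.82)]
```

View pics/w1.png

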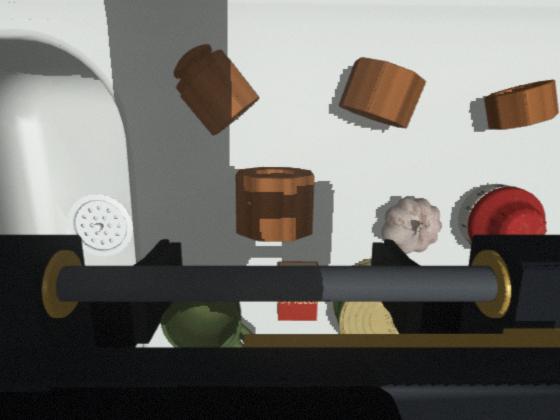

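The wrist view has the large ring at (275,204) with its axis straight up the image, between the open fingers. I'll descend and grip.

Call:
{"fn": "arm_command", "kwargs": {"xyz": [[0.0015,0,-0.04],[0.0015,0,-0.08],[0.0015,0,-0.12],[0.0015,0,-0.15],[0.0015,0,-0.15],[0.0015,0,-0.15]], "rot": [[0,0,0],[0,0,0],[0,0,0],[0,0,0],[0,0,0],[0,0,0]]}}

```text
time: 3.67
ee_pos: [0.5053, -0.0489, 0.0122]
eef_rot: [-0.006, 1.0, -0.0, -0.001]
ft_force: [0.5, -0.4, 1.3]
width: 0.087
grip_force: 0.0
```

Call:
{"fn": "arm_command", "kwargs": {"xyz": [[0,0,0],[0,0,0],[0,0,0],[0,0,0],[0,0,0],[0,0,0],[0,0,0],[0,0,0]], "rot": [[0,0,0],[0,0,0],[0,0,0],[0,0,0],[0,0,0],[0,0,0],[0,0,0],[0,0,0]], "grip": 0, "squeeze": 20}}

```text
time: 4.33
ee_pos: [0.5067, -0.049, 0.0134]
eef_rot: [-0.006, 1.0, 0.0, 0.001]
ft_force: [-2.3, 0.3, 7.3]
width: 0.0598
grip_force: 20.0
```

Run:
```python
from h import *
state()
# rod axis: edges in top image with sub-pixel fit
im=cv2.imread("pics/top0.png").astype(float)
a=np.array([.509,.262]);b=np.array([.364,.283]);d=(b-a)/np.linalg.norm(b-a);n=np.array([-d[1],d[0]])
g=cv2.cvtColor(im.astype(np.uint8),cv2.COLOR_BGR2HSV)
for t in(.03,.06,.09,.12):
    row=[]
    for o in np.arange(-.024,.025,.002):
        u=proj("top",np.r_[a+d*t+n*o,.09]);row.append(cv2.getRectSubPix(im.astype(np.float32),(1,1),tuple(map(float,u)))[0,0])
    row=np.array(row);print(t,(row[:,2]-row[:,0]).astype(int).tolist())
print(d, r.camera_model("scene")["T"][0][3])
```

```text
t 4.33 tcp [ 0.5067 -0.049   0.0134] yaw_y 90.7 z [ 0.001  0.001 -1.   ] w 0.0598 F [-2.3  0.3  7.3] g 20.0
0.03 [13, 30, 44, 48, 49, 30, 6, -2, -4, -3, -4, -4, -3, -2, -3, -2, 3, 12, 17, 17, 16, 16, 17, 17, 17]
0.06 [10, 26, 44, 49, 49, 34, 4, -4, -4, -4, -4, -4, -3, -2, -2, -2, 4, 14, 17, 17, 16, 17, 17, 18, 18]
0.09 [14, 34, 46, 48, 48, 27, 5, -3, -4, -4, -4, -4, -3, -2, -2, -1, 10, 18, 18, 17, 16, 16, 16, 17, 18]
0.12 [12, 31, 47, 49, 46, 30, 2, -4, -3, -4, -4, -4, -3, -3, -2, -1, 7, 15, 18, 17, 16, 16, 17, 18, 18]
[-0.98967464  0.14333219] 0.11518204133276332
```

Ring gripped (59.8 mm). I'll lift it and hover over the rod to measure the rod from close by.

Call:
{"fn": "arm_command", "kwargs": {"xyz": [[0,0,0.04],[0,0,0.08],[0,0.02,0.12],[-0.057,0.322,0.187],[-0.057,0.322,0.187],[-0.057,0.322,0.187],[-0.057,0.322,0.187],[-0.057,0.322,0.187],[-0.057,0.322,0.187],[-0.057,0.322,0.187],[-0.057,0.322,0.187],[-0.057,0.322,0.187],[-0.057,0.322,0.187],[-0.057,0.322,0.187],[-0.057,0.322,0.187]], "rot": [[0,0,0],[0,0,0],[0,0,0],[0,0,-0.156],[0,0,-0.156],[0,0,-0.156],[0,0,-0.156],[0,0,-0.156],[0,0,-0.156],[0,0,-0.156],[0,0,-0.156],[0,0,-0.156],[0,0,-0.156],[0,0,-0.156],[0,0,-0.156]]}}

```text
time: 5.58
ee_pos: [0.4495, 0.2713, 0.1993]
eef_rot: [0.073, 0.997, -0.0, -0.0]
ft_force: [0.2, -0.5, -1.7]
width: 0.0596
grip_force: 20.0
```

Run:
```python
from h import *
state();save("wrist","w2")
for l in("rod_tip","rod_root","ring_large"):print(l,find(l,"wrist",n=1))
T=np.array(r.camera_model("wrist")["T"]);np.save("T2.npy",T)
print([proj("wrist",(.509-.9897*s,.2644+.1433*s,.09)).round() for s in(.08,.1,.12,.144)])
```

```text
t 5.58 tcp [0.4495 0.2713 0.1993] yaw_y 81.6 z [-0.    -0.001 -1.   ] w 0.0596 F [ 0.2 -0.5 -1.7] g 20.0
rod_tip [([0.3663, 0.2859, 0.0938], 0.58)]
rod_root []
ring_large [([0.4526, 0.2727, 0.2137], 0.65)]
[array([278., 180.]), array([278., 152.]), array([278., 124.]), array([278.,  88.])]
```

View pics/w2.png

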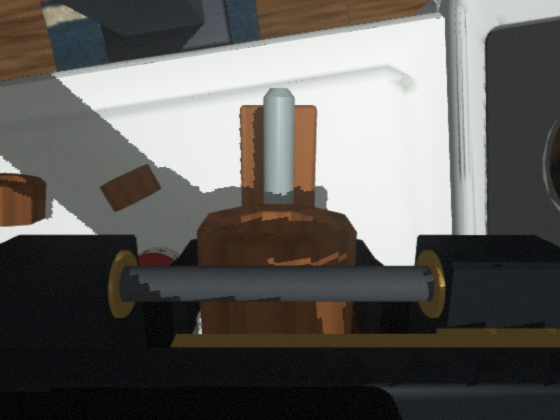

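Rod tip is at (279,88) with the centreline at column 279, against a predicted 278. The line is confirmed to under 1 mm, so I'll move in front of the tip and lower.

Call:
{"fn": "arm_command", "kwargs": {"xyz": [[-0.04,0.007,0],[-0.08,0.013,0],[-0.12,0.0195,0],[-0.12,0.0195,-0.04],[-0.12,0.0195,-0.08],[-0.12,0.0195,-0.12],[-0.12,0.0195,-0.126],[-0.12,0.0195,-0.126],[-0.12,0.0195,-0.126],[-0.12,0.0195,-0.126]], "rot": [[0,0,0],[0,0,0],[0,0,0],[0,0,0],[0,0,0],[0,0,0],[0,0,0],[0,0,0],[0,0,0],[0,0,0]]}}

```text
time: 6.62
ee_pos: [0.3306, 0.2935, 0.0759]
eef_rot: [0.072, 0.997, 0.001, 0.001]
ft_force: [0.5, -0.4, -1.3]
width: 0.0598
grip_force: 20.0
```

```bash
cat >> h.py <<'E'
ROOT=np.array([.509,.265]);D=np.array([-.9897,.1433]);N=np.array([-D[1],D[0]])
def stand():
    s=state();v=np.array(s['ee_pos'])[:2]-ROOT;print('tcp in stand: s %.4f lat(+ = -y) %.4f z %.4f'%(v@D,v@N,s['ee_pos'][2]))
E
python3 - <<'E'
from h import *
stand();save("scene","s1")
im=cv2.imread("pics/s1.png")
c=proj("scene",(.36,.285,.09)).astype(int);print(c)
x0,y0=max(c[0]-70,0),max(c[1]-60,0)
cv2.imwrite("pics/s1c.png",cv2.resize(im[y0:y0+120,x0:x0+140],None,fx=5,fy=5,interpolation=cv2.INTER_CUBIC))
E
```

```text
t 6.62 tcp [0.3306 0.2935 0.0759] yaw_y 81.7 z [ 0.002  0.003 -1.   ] w 0.0598 F [ 0.5 -0.4 -1.3] g 20.0
tcp in stand: s 0.1807 lat(+ = -y) -0.0027 z 0.0759
[179 185]
```

View pics/s1c.png

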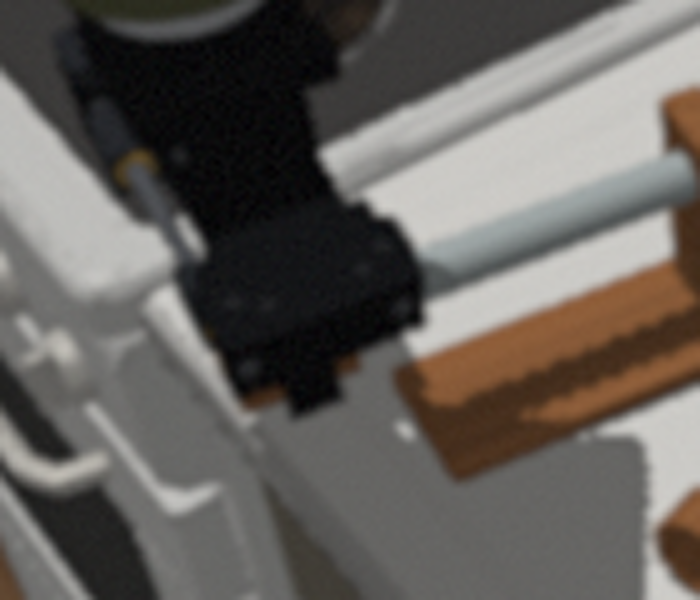

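The gripper hides the ring in this view, so I'll rely on kinematics. I'll correct the small lateral and height errors and enter the tip slowly.

Call:
{"fn": "arm_command", "kwargs": {"xyz": [[0,-0.0025,-0.002],[0,-0.0025,-0.002],[0.008,-0.0037,-0.002],[0.016,-0.0048,-0.002],[0.024,-0.006,-0.002],[0.032,-0.007,-0.002],[0.032,-0.007,-0.002],[0.032,-0.007,-0.002]], "rot": [[0,0,0],[0,0,0],[0,0,0],[0,0,0],[0,0,0],[0,0,0],[0,0,0],[0,0,0]]}}

```text
time: 7.33
ee_pos: [0.3617, 0.2851, 0.0714]
eef_rot: [0.072, 0.997, -0.0, -0.0]
ft_force: [-0.1, -0.5, -1.0]
width: 0.0598
grip_force: 20.0
```

Run:
```python
from h import *
stand()
```

```text
t 7.33 tcp [0.3617 0.2851 0.0714] yaw_y 81.7 z [-0. -0. -1.] w 0.0598 F [-0.1 -0.5 -1. ] g 20.0
tcp in stand: s 0.1486 lat(+ = -y) 0.0012 z 0.0714
```

Call:
{"fn": "arm_command", "kwargs": {"xyz": [[0.02,-0.002,0.0015],[0.04,-0.005,0.0015],[0.06,-0.008,0.0015],[0.08,-0.011,0.0015],[0.1,-0.0135,0.0015],[0.11,-0.015,0.0015],[0.119,-0.0163,0.0015],[0.119,-0.0163,0.0015]], "rot": [[0,0,0],[0,0,0],[0,0,0],[0,0,0],[0,0,0],[0,0,0],[0,0,0],[0,0,0]]}}

```text
time: 8.0
ee_pos: [0.481, 0.2687, 0.0729]
eef_rot: [0.072, 0.997, -0.0, 0.0]
ft_force: [0.1, 0.7, -1.0]
width: 0.0597
grip_force: 20.0
```

Run:
```python
from h import *
stand()
```

```text
t 8.0 tcp [0.481  0.2687 0.0729] yaw_y 81.7 z [ 0. -0. -1.] w 0.0597 F [ 0.1  0.7 -1. ] g 20.0
tcp in stand: s 0.0282 lat(+ = -y) 0.0004 z 0.0729
```

Free of contact, so I'll press the last few millimetres gently.

Call:
{"fn": "arm_command", "kwargs": {"xyz": [[0.002,0,0],[0.004,-0.0005,0],[0.005,-0.0005,0],[0.005,-0.0005,0]], "rot": [[0,0,0],[0,0,0],[0,0,0],[0,0,0]]}}

```text
time: 8.33
ee_pos: [0.4848, 0.2689, 0.0732]
eef_rot: [0.072, 0.997, 0.0, -0.0]
ft_force: [0.2, -0.2, -1.4]
width: 0.0598
grip_force: 20.0
```

Run:
```python
from h import *
stand()
```

```text
t 8.33 tcp [0.4848 0.2689 0.0732] yaw_y 81.8 z [-0.  0. -1.] w 0.0598 F [ 0.2 -0.2 -1.4] g 20.0
tcp in stand: s 0.0245 lat(+ = -y) -0.0004 z 0.0732
```

Call:
{"fn": "arm_command", "kwargs": {"xyz": [[0.002,0,0],[0.003,-0.0005,0],[0.004,-0.0005,0],[0.004,-0.0005,0]], "rot": [[0,0,0],[0,0,0],[0,0,0],[0,0,0]]}}

```text
time: 8.67
ee_pos: [0.4868, 0.2688, 0.0727]
eef_rot: [0.071, 0.997, -0.0, -0.002]
ft_force: [-10.5, 0.5, 3.9]
width: 0.0599
grip_force: 20.0
```

Run:
```python
from h import *
stand()
```

```text
t 8.67 tcp [0.4868 0.2688 0.0727] yaw_y 81.8 z [-0.004 -0.    -1.   ] w 0.0599 F [-10.5   0.5   3.9] g 20.0
tcp in stand: s 0.0225 lat(+ = -y) -0.0006 z 0.0727
```

Contact at 10 N, so the large ring is seated. I'll release it and go to the middle ring.

Call:
{"fn": "arm_command", "kwargs": {"xyz": [[-0.003,0,0],[-0.003,0,0],[-0.003,0,0],[-0.003,0,0],[-0.003,0,0]], "rot": [[0,0,0],[0,0,0],[0,0,0],[0,0,0],[0,0,0]], "grip": 1}}

```text
time: 9.08
ee_pos: [0.4865, 0.268, 0.0732]
eef_rot: [0.072, 0.997, 0.0, 0.0]
ft_force: [-0.0, 0.6, 0.1]
width: 0.0835
grip_force: 0.0
```

Call:
{"fn": "arm_command", "kwargs": {"xyz": [[0,0,0.04],[0,0,0.08],[-0.01,-0.02,0.1],[-0.063,-0.239,0.087],[-0.063,-0.239,0.087],[-0.063,-0.239,0.087],[-0.063,-0.239,0.087],[-0.063,-0.239,0.087],[-0.063,-0.239,0.087],[-0.063,-0.239,0.087],[-0.063,-0.239,0.087],[-0.063,-0.239,0.087],[-0.063,-0.239,0.087]], "rot": [[0,0,0],[0,0,0],[0,0,0],[0,0,-0.171],[0,0,-0.171],[0,0,-0.171],[0,0,-0.171],[0,0,-0.171],[0,0,-0.171],[0,0,-0.171],[0,0,-0.171],[0,0,-0.171],[0,0,-0.171]]}}

```text
time: 10.17
ee_pos: [0.4236, 0.0302, 0.1602]
eef_rot: [0.156, 0.988, 0.0, 0.0]
ft_force: [-0.1, 0.6, -0.5]
width: 0.087
grip_force: 0.0
```

```bash
cat >> h.py <<'E'
def wood(name,P,z):
    "yaw of the wooden thing under the gripper, from the wrist picture"
    T=np.array(r.camera_model("wrist")["T"]);im=save("wrist",name);hsv=cv2.cvtColor(im,cv2.COLOR_RGB2HSV)
    m=((hsv[...,0]<18)&(hsv[...,1]>90)&(hsv[...,2]>40)).astype(np.uint8);m[232:]=0
    m=cv2.morphologyEx(m,cv2.MORPH_OPEN,np.ones((3,3)));c=proj("wrist",P,T)
    _,lab=cv2.connectedComponents(m);i=lab[int(c[1]),int(c[0])]
    q=np.array([unproj("wrist",p,z,T)[:2] for p in np.argwhere(lab==i)[:,::-1]])*1000
    print(name,i,len(q),cv2.minAreaRect(q.astype(np.float32)))
E
python3 - <<'E'
from h import *
state();wood("w3",(.4215,.0295,.05),.045)
for l in("ring_medium","ring_small","end_knob","knob_mouth"):print(l,find(l,"wrist",n=1))
save("top","t3")
print(find("ring_large","top"))
E
```

```text
t 10.17 tcp [0.4236 0.0302 0.1602] yaw_y 72.1 z [ 0. -0. -1.] w 0.087 F [-0.1  0.6 -0.5] g 0.0Traceback (most recent call last):
  File "<stdin>", line 2, in <module>
  File "h.py", line 29, in wood
    q=np.array([unproj("wrist",p,z,T)[:2] for p in np.argwhere(lab==i)[:,::-1]])*1000
                ~~~~~~^^^^^^^^^^^^^^^
  File "h.py", line 13, in unproj
    m=r.camera_model(cam);T=np.array(m["T"]) if T is None else T
ValueError: time passes only in moves, steps and waits
```

View pics/w3.png

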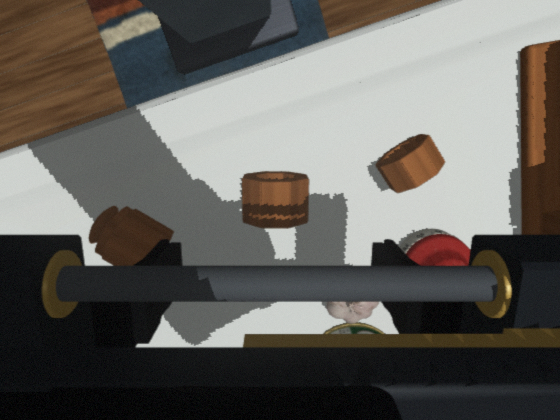

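The medium ring at (275,200) is square to the gripper. I'll check its position numerically.

```bash
sed -i 's/m=r.camera_model(cam);T=np.array(m\["T"\]) if T is None else T/m=CM.setdefault(cam,None) or CM.update({cam:r.camera_model(cam)}) or CM[cam];T=np.array(m["T"]) if T is None else T/' h.py; sed -i '2a CM={}' h.py
python3 - <<'E'
from h import *
state();wood("w4",(.4215,.0295,.05),.04)
for l in("ring_medium","ring_small","end_knob","knob_mouth"):print(l,find(l,"wrist",n=1))
r.camera("top")
print(find("ring_large","top"))
E
```

```text
t 10.22 tcp [0.4235 0.0302 0.1601] yaw_y 72.1 z [ 0. -0. -1.] w 0.0871 F [0.6 0.5 1.1] g 0.0
w4 5 3402 ((420.6812438964844, 29.272642135620117), (50.2633171081543, 43.3897819519043), 72.05883026123047)
ring_medium [([0.4191, 0.0229, 0.0265], 0.86)]
ring_small [([0.4283, 0.1403, 0.0255], 0.82)]
end_knob [([0.4188, -0.0977, 0.0172], 0.79)]
knob_mouth [([0.4395, -0.0778, 0.0241], 0.66)]
[([0.4821, 0.2667, 0.0898], 0.56)]
```

Call:
{"fn": "arm_command", "kwargs": {"xyz": [[-0.002,-0.001,-0.04],[-0.002,-0.001,-0.08],[-0.002,-0.001,-0.12],[-0.002,-0.001,-0.149],[-0.002,-0.001,-0.149],[-0.002,-0.001,-0.149]], "rot": [[0,0,0],[0,0,0],[0,0,0],[0,0,0],[0,0,0],[0,0,0]]}}

```text
time: 11.07
ee_pos: [0.4203, 0.0276, 0.0107]
eef_rot: [0.157, 0.988, -0.001, -0.001]
ft_force: [1.0, -0.7, 1.1]
width: 0.0869
grip_force: 0.0
```

Call:
{"fn": "arm_command", "kwargs": {"xyz": [[0,0,0],[0,0,0],[0,0,0],[0,0,0],[0,0,0],[0,0,0],[0,0,0],[0,0,0]], "rot": [[0,0,0],[0,0,0],[0,0,0],[0,0,0],[0,0,0],[0,0,0],[0,0,0],[0,0,0]], "grip": 0, "squeeze": 20}}

```text
time: 11.73
ee_pos: [0.4214, 0.0282, 0.0114]
eef_rot: [0.157, 0.988, 0.0, 0.0]
ft_force: [-1.0, 0.4, 7.0]
width: 0.0519
grip_force: 20.0
```

Run:
```python
from h import *
stand()
```

```text
t 11.73 tcp [0.4214 0.0282 0.0114] yaw_y 72.0 z [ 0.  0. -1.] w 0.0519 F [-1.   0.4  7. ] g 20.0
tcp in stand: s 0.0527 lat(+ = -y) 0.2469 z 0.0114
```

Call:
{"fn": "arm_command", "kwargs": {"xyz": [[0,0,0.04],[0,0,0.08],[-0.015,0.03,0.11],[-0.0885,0.2625,0.13],[-0.0885,0.2625,0.13],[-0.0885,0.2625,0.13],[-0.0885,0.2625,0.13],[-0.0885,0.2625,0.13],[-0.0885,0.2625,0.13],[-0.0885,0.2625,0.13],[-0.0885,0.2625,0.13],[-0.0885,0.2625,0.13],[-0.0885,0.2625,0.1],[-0.0885,0.2625,0.064],[-0.0885,0.2625,0.064],[-0.0885,0.2625,0.064],[-0.0885,0.2625,0.064],[-0.0885,0.2625,0.064]], "rot": [[0,0,0],[0,0,0],[0,0,0],[0,0,0.17],[0,0,0.17],[0,0,0.17],[0,0,0.17],[0,0,0.17],[0,0,0.17],[0,0,0.17],[0,0,0.17],[0,0,0.17],[0,0,0.17],[0,0,0.17],[0,0,0.17],[0,0,0.17],[0,0,0.17],[0,0,0.17]]}}

```text
time: 13.23
ee_pos: [0.3338, 0.2911, 0.077]
eef_rot: [0.073, 0.997, 0.001, 0.001]
ft_force: [0.2, 0.5, -0.3]
width: 0.0521
grip_force: 20.0
```

Run:
```python
from h import *
stand()
```

```text
t 13.23 tcp [0.3338 0.2911 0.077 ] yaw_y 81.7 z [ 0.002  0.002 -1.   ] w 0.0521 F [ 0.2  0.5 -0.3] g 20.0
tcp in stand: s 0.1771 lat(+ = -y) -0.0007 z 0.0770
```

Call:
{"fn": "arm_command", "kwargs": {"xyz": [[0,0,-0.001],[0.01,-0.002,-0.001],[0.02,-0.0035,-0.001],[0.03,-0.005,-0.001],[0.03,-0.005,-0.001]], "rot": [[0,0,0],[0,0,0],[0,0,0],[0,0,0],[0,0,0]]}}

```text
time: 13.65
ee_pos: [0.3653, 0.285, 0.0745]
eef_rot: [0.074, 0.997, 0.0, 0.001]
ft_force: [-0.0, -0.7, -0.5]
width: 0.0516
grip_force: 20.0
```

Run:
```python
from h import *
stand()
```

```text
t 13.65 tcp [0.3653 0.285  0.0745] yaw_y 81.6 z [ 0.001  0.    -1.   ] w 0.0516 F [-0.  -0.7 -0.5] g 20.0
tcp in stand: s 0.1450 lat(+ = -y) 0.0008 z 0.0745
```

Call:
{"fn": "arm_command", "kwargs": {"xyz": [[0.02,-0.0025,0.0005],[0.04,-0.005,0.0005],[0.055,-0.007,0.0005],[0.065,-0.009,0.0005],[0.072,-0.0097,0.0005],[0.075,-0.01,0.0005],[0.077,-0.0105,0.0005],[0.077,-0.0105,0.0005]], "rot": [[0,0,0],[0,0,0],[0,0,0],[0,0,0],[0,0,0],[0,0,0],[0,0,0],[0,0,0]]}}

```text
time: 14.32
ee_pos: [0.4394, 0.2752, 0.0745]
eef_rot: [0.072, 0.997, -0.0, -0.0]
ft_force: [0.2, -0.0, -0.6]
width: 0.0518
grip_force: 20.0
```

Run:
```python
from h import *
stand()
```

```text
t 14.32 tcp [0.4394 0.2752 0.0745] yaw_y 81.7 z [-0.  0. -1.] w 0.0518 F [ 0.2 -0.  -0.6] g 20.0
tcp in stand: s 0.0703 lat(+ = -y) -0.0001 z 0.0745
```

Call:
{"fn": "arm_command", "kwargs": {"xyz": [[0.002,0,0.0005],[0.004,-0.0005,0.0005],[0.006,-0.0008,0.0005],[0.008,-0.001,0.0005],[0.008,-0.001,0.0005]], "rot": [[0,0,0],[0,0,0],[0,0,0],[0,0,0],[0,0,0]]}}

```text
time: 14.73
ee_pos: [0.4441, 0.275, 0.0744]
eef_rot: [0.071, 0.997, -0.0, -0.003]
ft_force: [-14.6, 1.6, 5.7]
width: 0.0521
grip_force: 20.0
```

Run:
```python
from h import *
stand()
```

```text
t 14.73 tcp [0.4441 0.275  0.0744] yaw_y 81.8 z [-0.007 -0.    -1.   ] w 0.0521 F [-14.6   1.6   5.7] g 20.0
tcp in stand: s 0.0657 lat(+ = -y) -0.0006 z 0.0744
```

Call:
{"fn": "arm_command", "kwargs": {"xyz": [[-0.004,0,0],[-0.004,0,0],[-0.004,0,0],[-0.004,0,0],[-0.004,0,0]], "rot": [[0,0,0],[0,0,0],[0,0,0],[0,0,0],[0,0,0]], "grip": 1}}

```text
time: 15.15
ee_pos: [0.4441, 0.274, 0.0753]
eef_rot: [0.073, 0.997, 0.0, 0.0]
ft_force: [0.6, 0.3, 0.6]
width: 0.0773
grip_force: 0.0
```

Call:
{"fn": "arm_command", "kwargs": {"xyz": [[0,0,0.04],[0,0,0.08],[-0.005,-0.02,0.1],[-0.0155,-0.134,0.086],[-0.0155,-0.134,0.086],[-0.0155,-0.134,0.086],[-0.0155,-0.134,0.086],[-0.0155,-0.134,0.086],[-0.0155,-0.134,0.086],[-0.0155,-0.134,0.086],[-0.0155,-0.134,0.086]], "rot": [[0,0,0],[0,0,0],[0,0,0.1],[0,0,0.478],[0,0,0.478],[0,0,0.478],[0,0,0.478],[0,0,0.478],[0,0,0.478],[0,0,0.478],[0,0,0.478]]}}

```text
time: 16.07
ee_pos: [0.4283, 0.1412, 0.1611]
eef_rot: [-0.166, 0.986, -0.0, 0.0]
ft_force: [-0.6, 1.2, -0.2]
width: 0.0869
grip_force: 0.0
```

Run:
```python
from h import *
state();wood("w5",(.4283,.1400,.043),.034)
for l in("ring_small",):print(l,find(l,"wrist",n=1))
save("top","t5");print(find("ring_large","top"),find("ring_medium","top"),find("ring_small","top"))
```

```text
t 16.07 tcp [0.4283 0.1412 0.1611] yaw_y 109.1 z [ 0. -0. -1.] w 0.0869 F [-0.6  1.2 -0.2] g 0.0
w5 4 2057 ((427.354248046875, 138.5967254638672), (32.30934143066406, 42.56852722167969), 19.126977920532227)
ring_small [([0.4277, 0.1386, 0.0239], 0.83)]
[([0.4821, 0.2694, 0.0883], 0.93), ([0.5112, 0.2627, 0.0906], 0.34)] [([0.4426, 0.2721, 0.0816], 0.59)] []
```

View pics/w5.png

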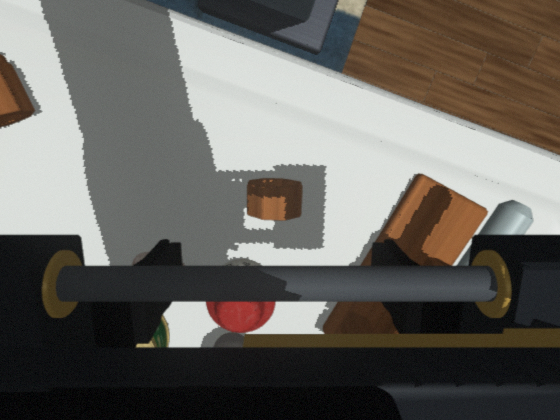

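The small ring at (274,200) is square to the gripper, and the rod tip at (520,210) sits to the side with clearance. Descend.

Call:
{"fn": "arm_command", "kwargs": {"xyz": [[-0.001,-0.004,-0.04],[-0.001,-0.004,-0.08],[-0.001,-0.004,-0.115],[-0.001,-0.004,-0.14],[-0.001,-0.004,-0.153],[-0.001,-0.004,-0.153],[-0.001,-0.004,-0.153]], "rot": [[0,0,0],[0,0,0],[0,0,0],[0,0,0],[0,0,0],[0,0,0],[0,0,0]]}}

```text
time: 16.95
ee_pos: [0.427, 0.1359, 0.008]
eef_rot: [-0.166, 0.986, -0.0, -0.001]
ft_force: [-0.5, 0.2, 0.6]
width: 0.087
grip_force: 0.0
```

Call:
{"fn": "arm_command", "kwargs": {"xyz": [[0,0,0],[0,0,0],[0,0,0],[0,0,0],[0,0,0],[0,0,0],[0,0,0],[0,0,0],[0,0,0]], "rot": [[0,0,0],[0,0,0],[0,0,0],[0,0,0],[0,0,0],[0,0,0],[0,0,0],[0,0,0],[0,0,0]], "grip": 0, "squeeze": 20}}

```text
time: 17.7
ee_pos: [0.4272, 0.1361, 0.0081]
eef_rot: [-0.166, 0.986, 0.0, -0.0]
ft_force: [0.1, -0.2, 1.0]
width: 0.0441
grip_force: 20.0
```

Run:
```python
from h import *
stand()
```

```text
t 17.7 tcp [0.4272 0.1361 0.0081] yaw_y 109.1 z [-0.  0. -1.] w 0.0441 F [ 0.1 -0.2  1. ] g 20.0
tcp in stand: s 0.0625 lat(+ = -y) 0.1393 z 0.0081
```

Call:
{"fn": "arm_command", "kwargs": {"xyz": [[0,0,0.04],[0,0,0.08],[-0.02,0.01,0.11],[-0.0915,0.154,0.13],[-0.0915,0.154,0.13],[-0.0915,0.154,0.13],[-0.0915,0.154,0.13],[-0.0915,0.154,0.13],[-0.0915,0.154,0.13],[-0.0915,0.154,0.1],[-0.0915,0.154,0.068],[-0.0915,0.154,0.068],[-0.0915,0.154,0.068],[-0.0915,0.154,0.068],[-0.0915,0.154,0.068]], "rot": [[0,0,0],[0,0,0],[0,0,-0.1],[0,0,-0.478],[0,0,-0.478],[0,0,-0.478],[0,0,-0.478],[0,0,-0.478],[0,0,-0.478],[0,0,-0.478],[0,0,-0.478],[0,0,-0.478],[0,0,-0.478],[0,0,-0.478],[0,0,-0.478]]}}

```text
time: 18.95
ee_pos: [0.3367, 0.2907, 0.0778]
eef_rot: [0.073, 0.997, 0.001, 0.001]
ft_force: [-0.2, 0.4, -0.3]
width: 0.0438
grip_force: 20.0
```

Run:
```python
from h import *
stand()
```

```text
t 18.95 tcp [0.3367 0.2907 0.0778] yaw_y 81.7 z [ 0.002  0.002 -1.   ] w 0.0438 F [-0.2  0.4 -0.3] g 20.0
tcp in stand: s 0.1742 lat(+ = -y) -0.0007 z 0.0778
```

Call:
{"fn": "arm_command", "kwargs": {"xyz": [[0,0,-0.001],[0.01,-0.002,-0.001],[0.02,-0.0035,-0.001],[0.03,-0.005,-0.001],[0.03,-0.005,-0.001]], "rot": [[0,0,0],[0,0,0],[0,0,0],[0,0,0],[0,0,0]]}}

```text
time: 19.37
ee_pos: [0.3683, 0.2844, 0.0754]
eef_rot: [0.074, 0.997, 0.0, 0.001]
ft_force: [0.3, -0.0, -0.6]
width: 0.0441
grip_force: 20.0
```

Call:
{"fn": "arm_command", "kwargs": {"xyz": [[0.015,-0.002,0.0005],[0.025,-0.0035,0.0005],[0.033,-0.0045,0.0005],[0.038,-0.005,0.0005],[0.041,-0.0055,0.0005],[0.041,-0.0055,0.0005]], "rot": [[0,0,0],[0,0,0],[0,0,0],[0,0,0],[0,0,0],[0,0,0]]}}

```text
time: 19.87
ee_pos: [0.4071, 0.2794, 0.0755]
eef_rot: [0.073, 0.997, -0.0, -0.0]
ft_force: [0.5, -0.0, -0.6]
width: 0.0437
grip_force: 20.0
```

Run:
```python
from h import *
stand()
```

```text
t 19.87 tcp [0.4071 0.2794 0.0755] yaw_y 81.7 z [-0. -0. -1.] w 0.0437 F [ 0.5 -0.  -0.6] g 20.0
tcp in stand: s 0.1029 lat(+ = -y) 0.0004 z 0.0755
```

Call:
{"fn": "arm_command", "kwargs": {"xyz": [[0.002,0,0.0005],[0.004,-0.0005,0.0005],[0.006,-0.0008,0.0005],[0.008,-0.001,0.0005],[0.008,-0.001,0.0005]], "rot": [[0,0,0],[0,0,0],[0,0,0],[0,0,0],[0,0,0]]}}

```text
time: 20.28
ee_pos: [0.4106, 0.2795, 0.0754]
eef_rot: [0.071, 0.997, -0.001, -0.004]
ft_force: [-16.6, 1.0, 7.4]
width: 0.0441
grip_force: 20.0
```

Run:
```python
from h import *
stand()
```

```text
t 20.28 tcp [0.4106 0.2795 0.0754] yaw_y 81.8 z [-0.007 -0.001 -1.   ] w 0.0441 F [-16.6   1.    7.4] g 20.0
tcp in stand: s 0.0995 lat(+ = -y) -0.0002 z 0.0754
```

Call:
{"fn": "arm_command", "kwargs": {"xyz": [[-0.004,0,0],[-0.004,0,0],[-0.004,0,0],[-0.004,0,0],[-0.004,0,0]], "rot": [[0,0,0],[0,0,0],[0,0,0],[0,0,0],[0,0,0]], "grip": 1}}

```text
time: 20.7
ee_pos: [0.4111, 0.2785, 0.0762]
eef_rot: [0.072, 0.997, 0.0, 0.0]
ft_force: [-0.1, -0.2, 0.3]
width: 0.0693
grip_force: 0.0
```

Call:
{"fn": "arm_command", "kwargs": {"xyz": [[0,0,0.04],[0,0,0.08],[0,-0.02,0.1],[0.0115,-0.3725,0.0845],[0.0115,-0.3725,0.0845],[0.0115,-0.3725,0.0845],[0.0115,-0.3725,0.0845],[0.0115,-0.3725,0.0845],[0.0115,-0.3725,0.0845],[0.0115,-0.3725,0.0845],[0.0115,-0.3725,0.0845],[0.0115,-0.3725,0.0845],[0.0115,-0.3725,0.0845],[0.0115,-0.3725,0.0845],[0.0115,-0.3725,0.0845],[0.0115,-0.3725,0.0845],[0.0115,-0.3725,0.0845]], "rot": [[0,0,0],[0,0,0],[0,0,0.05],[0,0,0.841],[0,0,0.841],[0,0,0.841],[0,0,0.841],[0,0,0.841],[0,0,0.841],[0,0,0.841],[0,0,0.841],[0,0,0.841],[0,0,0.841],[0,0,0.841],[0,0,0.841],[0,0,0.841],[0,0,0.841]]}}

```text
time: 22.12
ee_pos: [0.4224, -0.0926, 0.1606]
eef_rot: [-0.342, 0.94, 0.0, -0.0]
ft_force: [0.4, -0.7, 0.8]
width: 0.087
grip_force: 0.0
```

Run:
```python
from h import *
state();wood("w6",(.4225,-.094,.045),.036)
for l in("end_knob","knob_mouth"):print(l,find(l,"wrist",n=1))
save("top","t6")
for l in("ring_large","ring_medium","ring_small"):print(l,find(l,"top"))
```

```text
t 22.12 tcp [ 0.4224 -0.0926  0.1606] yaw_y 130.0 z [-0.  0. -1.] w 0.087 F [ 0.4 -0.7  0.8] g 0.0
w6 2 3854 ((418.0442199707031, -98.4053955078125), (59.86512756347656, 43.56724548339844), 38.88400650024414)
end_knob [([0.4228, -0.0956, 0.0185], 0.73)]
knob_mouth [([0.4407, -0.0809, 0.0224], 0.64)]
ring_large [([0.4817, 0.2646, 0.0864], 0.69)]
ring_medium [([0.4428, 0.2741, 0.083], 0.77)]
ring_small [([0.4124, 0.2769, 0.0926], 0.72), ([0.5859, 0.1516, 0.0017], 0.44)]
```

View pics/w6.png

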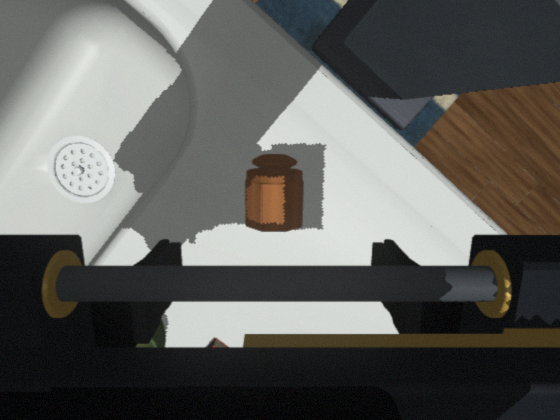

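The knob at (274,195) has its collar square to the gripper and its knob end towards the robot. Descend and grip firmly.

Call:
{"fn": "arm_command", "kwargs": {"xyz": [[0.0005,-0.0015,-0.04],[0.0005,-0.0015,-0.08],[0.0005,-0.0015,-0.115],[0.0005,-0.0015,-0.14],[0.0005,-0.0015,-0.152],[0.0005,-0.0015,-0.152],[0.0005,-0.0015,-0.152]], "rot": [[0,0,0],[0,0,0],[0,0,0],[0,0,0],[0,0,0],[0,0,0],[0,0,0]]}}

```text
time: 23.05
ee_pos: [0.4224, -0.0956, 0.0085]
eef_rot: [-0.341, 0.94, -0.0, -0.001]
ft_force: [0.6, 0.1, 1.3]
width: 0.0871
grip_force: 0.0
```

Call:
{"fn": "arm_command", "kwargs": {"xyz": [[0,0,0],[0,0,0],[0,0,0],[0,0,0],[0,0,0],[0,0,0],[0,0,0],[0,0,0],[0,0,0]], "rot": [[0,0,0],[0,0,0],[0,0,0],[0,0,0],[0,0,0],[0,0,0],[0,0,0],[0,0,0],[0,0,0]], "grip": 0, "squeeze": 30}}

```text
time: 23.8
ee_pos: [0.4228, -0.0954, 0.0087]
eef_rot: [-0.341, 0.94, 0.0, 0.0]
ft_force: [-0.1, 1.4, 2.9]
width: 0.0458
grip_force: 30.0
```

Run:
```python
from h import *
stand()
```

```text
t 23.8 tcp [ 0.4228 -0.0954  0.0087] yaw_y 129.9 z [-0.  0. -1.] w 0.0458 F [-0.1  1.4  2.9] g 30.0
tcp in stand: s 0.0337 lat(+ = -y) 0.3690 z 0.0087
```

Run:
```python
from h import *
T=np.load("T2.npy");im=cv2.imread("pics/w2.png").astype(int)
print("now tool axis cols",[proj("wrist",np.array(r.read_state()['ee_pos'])+[0,0,h]).round(1) for h in(.0167,-.05,-.1)])
for v in(100,115,130,145,160,175):
    row=im[v,250:310];d=row[:,2]-row[:,0];k=np.where(d<5)[0]+250
    c=(k.min()+k.max())/2;p=unproj("wrist",(c,v),.095,T)
    print(v,k.min(),k.max(),np.round(p,4),'lat %.4f s %.4f'%((p[:2]-ROOT)@N,(p[:2]-ROOT)@D))
```

```text
now tool axis cols [array([275.8, 278.9]), array([276. , 230.9]), array([276. , 209.9])]
100 250 309 [0.3745 0.2846 0.095 ] lat -0.0001 s 0.1359
115 264 293 [0.3842 0.2825 0.095 ] lat 0.0005 s 0.1260
130 264 293 [0.3942 0.2811 0.095 ] lat 0.0006 s 0.1159
145 264 292 [0.4044 0.2792 0.095 ] lat 0.0009 s 0.1056
160 264 292 [0.4148 0.2777 0.095 ] lat 0.0009 s 0.0951
175 264 292 [0.4254 0.2762 0.095 ] lat 0.0009 s 0.0843
```

Call:
{"fn": "arm_command", "kwargs": {"xyz": [[0,0,0.04],[0,0,0.08],[-0.01,0.02,0.115],[-0.09,0.385,0.13],[-0.09,0.385,0.13],[-0.09,0.385,0.13],[-0.09,0.385,0.13],[-0.09,0.385,0.13],[-0.09,0.385,0.13],[-0.09,0.385,0.13],[-0.09,0.385,0.13],[-0.09,0.385,0.13],[-0.09,0.385,0.13],[-0.09,0.385,0.13],[-0.09,0.385,0.13],[-0.09,0.385,0.1],[-0.09,0.385,0.067],[-0.09,0.385,0.067],[-0.09,0.385,0.067],[-0.09,0.385,0.067]], "rot": [[0,0,0],[0,0,0],[0,0,-0.1],[0,0,-0.84],[0,0,-0.84],[0,0,-0.84],[0,0,-0.84],[0,0,-0.84],[0,0,-0.84],[0,0,-0.84],[0,0,-0.84],[0,0,-0.84],[0,0,-0.84],[0,0,-0.84],[0,0,-0.84],[0,0,-0.84],[0,0,-0.84],[0,0,-0.84],[0,0,-0.84],[0,0,-0.84]]}}

```text
time: 25.47
ee_pos: [0.3333, 0.2896, 0.0769]
eef_rot: [0.072, 0.997, 0.0, 0.0]
ft_force: [-0.4, -0.7, -0.5]
width: 0.0459
grip_force: 30.0
```

Call:
{"fn": "arm_command", "kwargs": {"xyz": [[0,0,0],[0,0,0],[0,0,0]], "rot": [[0,0,0],[0,0,0],[0,0,0]]}}

```text
time: 25.72
ee_pos: [0.3333, 0.29, 0.0767]
eef_rot: [0.072, 0.997, 0.001, 0.001]
ft_force: [-0.6, 0.6, -1.4]
width: 0.0455
grip_force: 30.0
```

Run:
```python
from h import *
stand()
```

```text
t 25.72 tcp [0.3333 0.29   0.0767] yaw_y 81.8 z [ 0.001  0.002 -1.   ] w 0.0455 F [-0.6  0.6 -1.4] g 30.0
tcp in stand: s 0.1775 lat(+ = -y) 0.0004 z 0.0767
```

Lateral is aligned to about 0.3 mm, so I'll start the knob.

Call:
{"fn": "arm_command", "kwargs": {"xyz": [[0,0,-0.001],[0.005,-0.0007,-0.001],[0.01,-0.0014,-0.001],[0.015,-0.0022,-0.001],[0.02,-0.0029,-0.001],[0.02,-0.0029,-0.001],[0.02,-0.0029,-0.001]], "rot": [[0,0,0],[0,0,0],[0,0,0],[0,0,0],[0,0,0],[0,0,0],[0,0,0]]}}

```text
time: 26.3
ee_pos: [0.353, 0.2865, 0.0745]
eef_rot: [0.072, 0.997, -0.0, -0.0]
ft_force: [-0.2, 0.0, -1.5]
width: 0.0458
grip_force: 30.0
```

Run:
```python
from h import *
stand()
```

```text
t 26.3 tcp [0.353  0.2865 0.0745] yaw_y 81.7 z [-0. -0. -1.] w 0.0458 F [-0.2  0.  -1.5] g 30.0
tcp in stand: s 0.1575 lat(+ = -y) 0.0011 z 0.0745
```

Call:
{"fn": "arm_command", "kwargs": {"xyz": [[0.005,-0.0005,0.0005],[0.01,-0.0012,0.0007],[0.014,-0.0018,0.0007],[0.018,-0.0024,0.0007],[0.018,-0.0024,0.0007]], "rot": [[0,0,0],[0,0,0],[0,0,0],[0,0,0],[0,0,0]]}}

```text
time: 26.72
ee_pos: [0.3716, 0.284, 0.0753]
eef_rot: [0.072, 0.997, 0.0, 0.0]
ft_force: [-0.2, 0.1, 0.8]
width: 0.0459
grip_force: 30.0
```

Run:
```python
from h import *
stand()
```

```text
t 26.72 tcp [0.3716 0.284  0.0753] yaw_y 81.7 z [ 0.  0. -1.] w 0.0459 F [-0.2  0.1  0.8] g 30.0
tcp in stand: s 0.1387 lat(+ = -y) 0.0009 z 0.0753
```

Call:
{"fn": "arm_command", "kwargs": {"xyz": [[0.003,-0.0004,0],[0.006,-0.0008,0],[0.008,-0.0011,0],[0.01,-0.0014,0],[0.01,-0.0014,0]], "rot": [[0,0,0],[0,0,0],[0,0,0],[0,0,0],[0,0,0]]}}

```text
time: 27.13
ee_pos: [0.3776, 0.2834, 0.0748]
eef_rot: [0.071, 0.997, -0.001, -0.003]
ft_force: [-14.6, 1.5, 6.2]
width: 0.0457
grip_force: 30.0
```

Run:
```python
from h import *
stand()
```

```text
t 27.13 tcp [0.3776 0.2834 0.0748] yaw_y 81.8 z [-0.006 -0.001 -1.   ] w 0.0457 F [-14.6   1.5   6.2] g 30.0
tcp in stand: s 0.1327 lat(+ = -y) 0.0006 z 0.0748
```

Seated against the stack at 15 N. Release and retreat upward.

Call:
{"fn": "arm_command", "kwargs": {"xyz": [[-0.004,0.0005,0],[-0.004,0.0005,0],[-0.004,0.0005,0],[-0.004,0.0005,0],[-0.004,0.0005,0],[-0.004,0.0005,0],[-0.004,0.0005,0],[-0.004,0.0005,0]], "rot": [[0,0,0],[0,0,0],[0,0,0],[0,0,0],[0,0,0],[0,0,0],[0,0,0],[0,0,0]], "grip": 1}}

```text
time: 27.8
ee_pos: [0.3768, 0.2834, 0.0753]
eef_rot: [0.072, 0.997, 0.0, 0.0]
ft_force: [-0.1, -0.1, 1.2]
width: 0.0851
grip_force: 0.0
```

Call:
{"fn": "arm_command", "kwargs": {"xyz": [[0,0,0.03],[0,0,0.07],[0,0,0.11],[0,0,0.13],[0.03,-0.03,0.15],[0.05,-0.04,0.15],[0.05,-0.04,0.15],[0.05,-0.04,0.15]], "rot": [[0,0,0],[0,0,0],[0,0,0],[0,0,0],[0,0,0],[0,0,0],[0,0,0],[0,0,0]]}}

```text
time: 28.47
ee_pos: [0.4277, 0.2424, 0.2255]
eef_rot: [0.073, 0.997, 0.0, 0.0]
ft_force: [-0.1, 0.5, -0.1]
width: 0.0869
grip_force: 0.0
```

Run:
```python
from h import *
state()
for c in("scene","wrist"):
    im=save(c,c+"9")
    for l in("ring_large","ring_medium","ring_small","end_knob","knob_mouth"):
        for p,cf in find(l,c,n=1):
            v=np.array(p)[:2]-ROOT;print(c,l,'s %.4f lat %.4f z %.4f'%(v@D,v@N,p[2]),cf)
a=cv2.imread("pics/scene9.png")[90:250,130:330];b=cv2.imread("pics/wrist9.png")[:,:]
a=cv2.resize(a,(400,320));b=cv2.resize(b,(400,300));cv2.imwrite("pics/fin.png",np.hstack([a[:300],b]))
```

```text
t 28.47 tcp [0.4277 0.2424 0.2255] yaw_y 81.6 z [ 0.  0. -1.] w 0.0869 F [-0.1  0.5 -0.1] g 0.0
scene ring_large s 0.0252 lat -0.0010 z 0.0887 0.83
scene ring_medium s 0.0668 lat 0.0026 z 0.0857 0.56
scene ring_small s 0.0951 lat 0.0006 z 0.0861 0.76
scene end_knob s 0.1337 lat 0.0028 z 0.0906 0.61
scene knob_mouth s 0.1095 lat 0.0058 z 0.0897 0.95
wrist ring_large s 0.0246 lat -0.0005 z 0.0851 0.77
wrist ring_medium s 0.0638 lat 0.0048 z 0.0854 0.76
wrist ring_small s 0.0982 lat 0.0001 z 0.0868 0.64
wrist end_knob s 0.1335 lat 0.0044 z 0.0886 0.92
wrist knob_mouth s 0.1082 lat -0.0012 z 0.0868 0.94
```

View pics/fin.png

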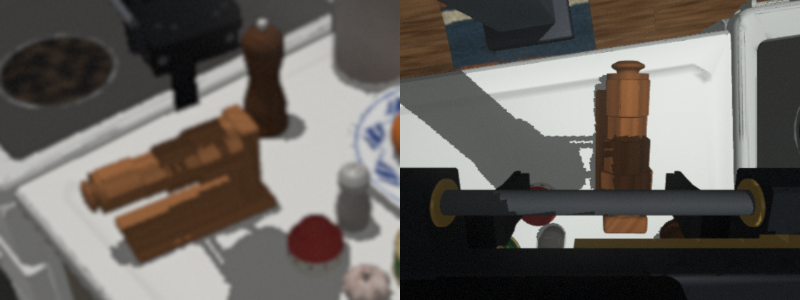

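Left crop: all three rings and the knob sit tight on the rod, with the knob end outward at about (95,190). Right crop: the same stack at column 628, with the gripper clear of it. Handing in.

```bash
python3 -c "
from bench import r
print(r.close_job())"
```

```text
the job is handed in; nothing more can be done
None
```

The three rings and the end knob are on the rod in order and pushed up tight, everything is released, I moved none of the other things, and the job was handed in at about 29 s; no verdict came back.

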